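# Seat the mixing pot in its hexagonal seat and close the pot clamp

### The job

The lidded steel mixing pot has been set on the disperser's pot stand, but its six-sided foot is still riding on top of the six-sided recess. Without lifting or tipping it, press down on the lid and turn the pot little by little until the foot drops in, and push it fully home so that it sits flat on the seat. Then squeeze the two clamp handles together until the clamp gives and stays shut round the pot, and leave the other things on the bench where they are.

Things in the scene. Friction and masses are not known exactly. Their poses are not given: they have to be found in the camera images.
- pot: Lidded stainless mixing pot, 0.6 to 0.92 kg, loose on the stand. Origin: centre of the flat underside of its round body, on its axis, z up. The body is 92 mm in diameter and 80 mm high, the lid above it 110 mm in diameter, its top 88 mm above the origin. Two short hose ports (look only) point to -y.
- lid (a point): Centre of the lid's flat top, with the pot's axes: the place to press. Flat all round but for the two studs.
- stud_p (a point): Centre of the top of one of the two plain round studs on the lid, 18 mm in diameter, 36 mm tall, at x = +36 mm in the pot's frame. The studs are rigid with the pot: the pot is turned by pushing both sideways the same way round (fingers set down on the lid next to them), or by swinging one about the pot's axis.
- stud_n (a point): The same for the other stud, at x = -36 mm; 54 mm clear between the two.
- foot (a point): Centre of the underside of the pot's hexagonal foot (hidden): 60 mm across flats, 13 mm high, two flats facing the pot's +x and -x. Below it a round spigot, 31 mm in diameter and 22 mm long, is already in its bore and keeps the pot centred to about 2 mm while it turns.
- seat (a point): Centre of the seat's top face, 54 mm above the table, with the stand's axes. The pot's underside is 13 mm above it at the start, on it when fully home. The hexagonal recess (63 mm across flats, hidden under the pot) is in an insert locked at an unknown angle: the fit lies 9 to 51 degrees of turn away, either way round, and repeats every 60; the foot enters within about 5 degrees of it.
- stand: The fixed pot stand: steel plate 190 x 280 x 14 mm, round seat housing, clamp. Origin on the table, z up; pot axis at y = -85 mm, clamp handles pointing to +y. A rubber ring in the recess carries the pot's weight, so the foot goes down only when the lid is pressed too, by some 8 to 12 N (up to 25 N does no harm): 1.5 mm freely, then 11.5 mm against the ring. Once down it stays.
- pivot (a point): Middle of the clamp's upright pivot on the stand, 86 mm above the table, at y = -5 mm in the stand's frame. The levers cross here like pliers; the round cap on it, 26 mm in diameter, reaches 108 mm above the table.
- lever_a (a joint): Turn of the clamp levers (they move together): 0 open, as at the start; about 0.15 rad shut, rubber pads on the pot's body, 65 to 83 mm above the table. Squeezing meets an over-centre spring: about 10 N at each handle at once, falling to nothing at 0.095 rad; beyond, the spring pulls the clamp shut and holds it. Let go before that, it springs open again.
- handle_a (a point): Grip point of the handle on the stand's +x side: middle of a straight bar sleeved in black rubber, 12 mm thick, 24 mm tall (62 to 86 mm above the table), 64 mm long (along the stand's y), 110 mm from the pivot. Nothing below it but the 14 mm plate's edge and the table.
- handle_b (a point): The same for the handle on the stand's -x side. Grip points about 53 mm apart (65 mm over the outsides) when open, 20 mm (32 mm) when shut.
- gauge: Bystander: flat steel grind gauge, 175 by 65 by 13 mm, lying near the stand. Origin under its centre.
- spanner: Bystander: steel spanner, 170 mm long, lying near the stand. Origin under its middle.
- blade: Bystander: toothed steel dispersing disc, 76 mm in diameter, 23 mm high at its hub, lying near the stand. Origin under its centre.
- tin: Bystander: closed steel tin, 70 mm in diameter, 75 mm high, near the stand. Origin under its centre.
- beaker: Bystander: open steel beaker, 76 mm in diameter, 85 mm high. Origin under its centre.
- tub: Bystander: white plastic tub with a screw lid, 90 mm in diameter, 100 mm high. Origin under its centre.
- wash: Bystander: clear plastic bottle, 64 mm in diameter, 160 mm high. Origin under its centre.
There are look-alikes about, which are no part of the job. Leave any blue, pink or yellow look-alike of the pot alone.

How it is judged:
By the outcome, as a careful person would: the job done as asked, in the order asked, and still so for the second after the job is handed in, with the robot touching nothing.
It also fails if it takes over 64 s, if anything falls off the work surface, if the arm or the gripper's body presses on something with over 40 N, if the wrist force passes 120 N, or if a joint passes its speed limit or range.

### The arm

A 6-joint arm with a two-finger parallel gripper is mounted at the origin on the work surface. World frame = base frame: x ahead of the robot, y to its left, z up, the work surface at z = 0. Lengths are in mm, angles in rad, forces in N, time in s.
With the tool pointing down it reaches from about 275 to 725 mm from the base axis. Payload 15.9 kg.
Tool frame: the origin (TCP) lies at the very end of the fingers, on their centre line; the grasp point (between the pads) lies 19 mm behind it (bot.tcp_to_grasp is the distance from the TCP to the grasp point, in mm); z points along the fingers, y is the line along which they close (so a half turn about z gives the same grasp; the last joint's range is limited). The gripper opens to 85 mm and grips with 20 to 120 N. Pads are 22 mm wide; open, the fingers measure 114 mm over their backs; the gripper's body (76 mm by 85 mm) begins 54 mm behind the grasp point. The pads swing forward as they close: fully open they stand 13 mm farther back than shut.
Start: joints at [-1.302, 0.213, -0.034, 1.323, 0, 1.571], TCP at [132.782, -482.032, 231.306] pointing down, gripper open.
Joint ranges: [-2.98, 2.98], [-0.74, 1.72], [-1.14, 1.35], [-2.1, 2.04], [-1.57, 1.44], [-3.14, 3.14]. Speed limits (rad/s): [1.89, 1.89, 2.39, 2.57, 3.14, 3.14].

### API

Orientations are given as a unit quaternion [w, x, y, z].
In Python, from bench import bot gives the robot as it stands.
- The arm moves only by the tool arm_command, never from a script. Its arguments are lists of equal length, an entry for each row: "gripper": the opening, from 0 (shut) to 1 (fully open); "travel": the shift along the tool's x, y, z as a fraction of full scale, a list of three; "rotation": the turn, a rotation vector about the tool's x, y, z as a fraction of full scale, a list of three. A call has 1 to 10 rows; each row shifts and turns the commanded pose from where the row before left it, along the tool's axes as they then stand; what a row does not reach is not made up. Full scale, the value 1, is 4 cm for a shift and 4 degrees for a turn. A row lasts 1/12 s, in which the tool goes at most 41.7 mm and 7.16 degrees, less where a joint would pass 70% of its speed; a pose out of reach is approached as far as the arm can. A call with a number of a shift or a turn outside -1 to 1 is refused whole. A call with a gripper value outside its range is refused whole. The fingers move at their own pace and stop on an object; the grip force is fixed at half the most. Time passes only in rows, so rows that do not move let the fingers close. It gives the time, the measured TCP pose, the force, the opening and the grip force at its end, in the units of the state.
- bot.observe(): the state, without advancing time (a new reading comes with each control period).
- bot.camera(name): name is "side" or "top"; returns a dict with "image" (384x512x3 uint8, red, green, blue), "camera_matrix" (3x3 intrinsics, pixels), "world_to_cam" (4x4, takes a point from world to camera coordinates). Camera axes: x right, y down, z forward; pixel columns grow to the right and rows downward; lengths in mm; the calibration is good to about 2 mm. A picture is of the moment at which its call begins. There is no depth.
- bot.finish_job(): hands the job in; it is judged then, once.
The state is a dict: "t": time; "joints": joint angles; "qd": joint speeds; "effort": joint torques, N m; "eef_pos": TCP position; "tool_rot": TCP orientation; "wrist_force": force on the tool from outside, world axes, zero at the start; "moment": the same for the moment, N m; "opening": finger opening in mm; "finger_force": force on a finger pad.
Only numpy, scipy, OpenCV 4.12 (cv2) and the standard library are available. Lean on these libraries where they do the work, as an engineer would, in place of code of your own. Each camera call takes 0.05 s, during which the arm holds its last target. There are 200 camera calls.

## Working session

There is one attempt and no reset: what is moved stays moved. The work goes in short steps, Python scripts to look and compute and a tool call to move; the robot and the scene stay as the last step left them, time stands still between calls to the robot, and variables do not carry over. Pictures are saved under pics/ and viewed, at most 10 in all, crops included, and the job is handed in when it is done.

Besides the shell and the picture viewer there is one more tool, called after ">>>" in YAML: its name, and indented under it one key for each argument. arm_command: Moves the arm, as the interface text tells. Shift numbers are shares of 4 cm and turn numbers shares of 4 degrees, none past 1 either way. Its arguments: {"type":"object","properties":{"gripper":{"type":"array","items":{"type":"number"}},"travel":{"type":"array","items":{"type":"array","items":{"type":"number","minimum":-1,"maximum":1}}},"rotation":{"type":"array","items":{"type":"array","items":{"type":"number","minimum":-1,"maximum":1}}}},"required":["gripper","travel","rotation"]}

```bash
mkdir -p pics; python3 - <<'E'
from bench import bot
import cv2,numpy as np
for n in("side","top"):
    c=bot.camera(n); cv2.imwrite(f"pics/{n}0.png",cv2.resize(c["image"][:,:,::-1],(800,600)))
    print(n,c["camera_matrix"].round(1).tolist(),c["world_to_cam"].round(3).tolist())
print(bot.observe())
E
```

```text
side [[469.9, 0.0, 251.8], [0.0, 469.9, 184.4], [0.0, 0.0, 1.0]] [[-0.702, -0.713, 0.0, 368.031], [-0.47, 0.462, -0.752, 346.721], [0.536, -0.528, -0.659, 1501.481], [0.0, 0.0, 0.0, 1.0]]
top [[452.9, 0.0, 255.4], [0.0, 452.9, 194.1], [0.0, 0.0, 1.0]] [[-0.007, -1.0, 0.01, 8.849], [-0.989, 0.005, -0.148, 544.452], [0.147, -0.011, -0.989, 1577.001], [0.0, 0.0, 0.0, 1.0]]
{'t': 0.1, 'joints': array([-1.30198786e+00,  2.13311314e-01, -3.49830990e-02,  1.32348219e+00,
        4.91540529e-05,  1.57079554e+00]), 'qd': array([-0.00161365, -0.00189499,  0.00152415, -0.00027943,  0.00021441,
        0.00118502]), 'effort': array([-1.69556570e-03, -6.87245035e+01,  4.87809312e+01,  1.22745166e-02,
       -1.56980714e-04, -8.04065934e-06]), 'eef_pos': array([ 132.72783929, -481.75472805,  230.86871706]), 'tool_rot': array([-4.89010955e-04,  9.90981169e-01,  1.34000302e-01, -4.13228995e-05]), 'wrist_force': array([-0.33709563, -0.74596841, -0.6249267 ]), 'moment': array([-0.01077158, -0.00573015,  0.01334505]), 'finger_force': 0.0, 'opening': 85.50281682223931}
```

View pics/top0.png

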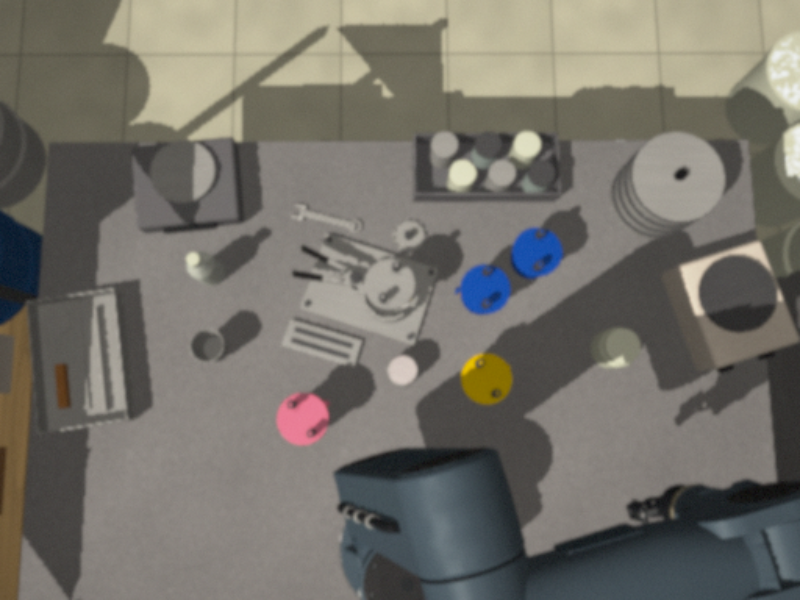

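View pics/side0.png

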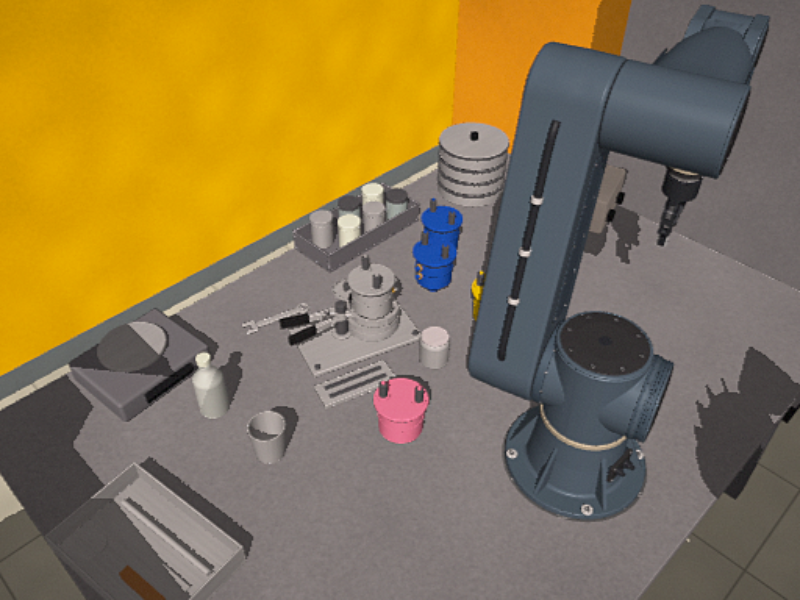

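The overview shows the grey pot at about (390,284) in the top view, with the handles to its left at (313,255) and (307,275). In the side view the pot is at (372,290). Next I'll view enlarged crops.

```bash
python3 - <<'E'
from bench import bot
import cv2,numpy as np
for n,(x,y,w,h) in dict(side=(160,155,120,90),top=(175,140,120,90)).items():
    c=bot.camera(n); im=c["image"][y:y+h,x:x+w,::-1]
    im=cv2.resize(im,(768,576),interpolation=cv2.INTER_CUBIC)
    im=cv2.convertScaleAbs(im,alpha=1.3,beta=10)
    for k in range(0,120,20):
        cv2.putText(im,str(x+k),(int(k*6.4),10),0,.4,(0,255,255)); cv2.line(im,(int(k*6.4),0),(int(k*6.4),576),(0,200,200),1)
        if k<90: cv2.putText(im,str(y+k),(0,int(k*6.4)+10),0,.4,(0,255,255)); cv2.line(im,(0,int(k*6.4)),(768,int(k*6.4)),(0,200,200),1)
    cv2.imwrite(f"pics/{n}1.png",im)
E
```

```text
(no output)
```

View pics/top1.png

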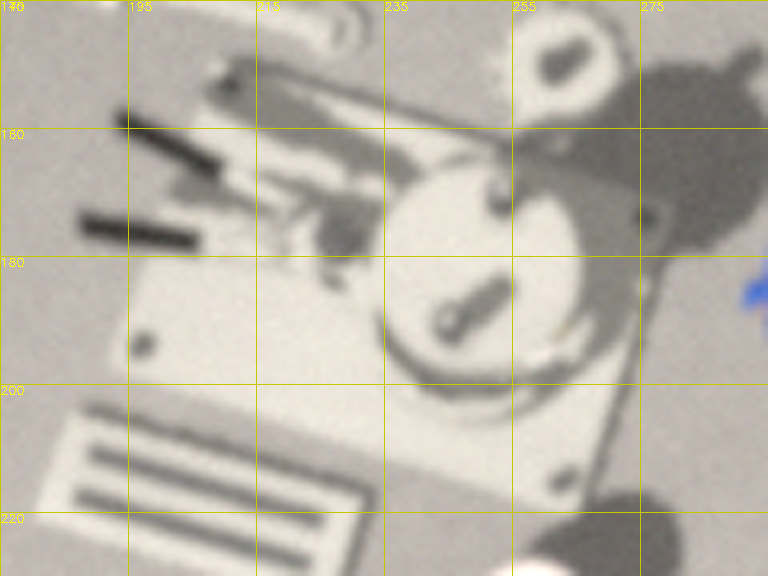

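View pics/side1.png

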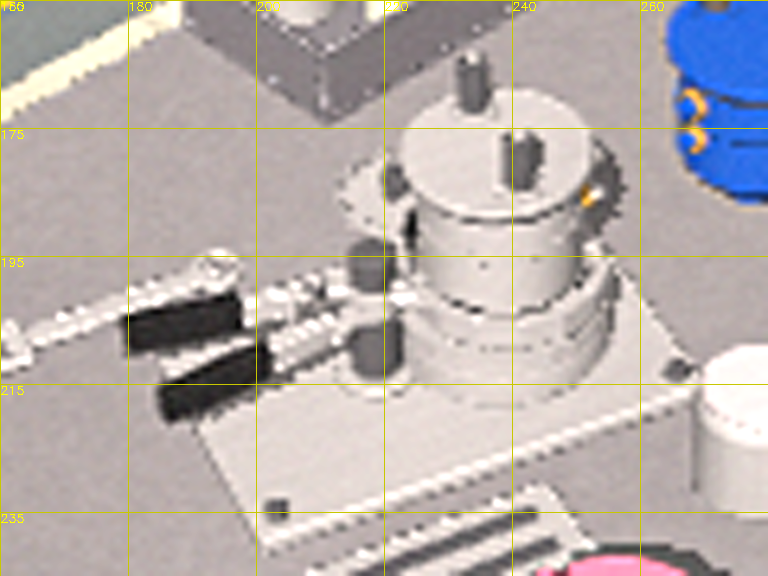

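Top crop, in full-image pixels: the lid centre is at (249.7,182.5) and the stud tops are near (253,167.5) and (245.3,190.3). The handle centres are at (201.4,162.8) and (196.7,176.3). In the side crop the lid centre is at (237.5,178.4).

```bash
cat >h.py <<'E'
from bench import bot
import numpy as np
def mk(n,c=None):
    c=c or bot.camera(n); K=c["camera_matrix"]; T=c["world_to_cam"]; R=T[:3,:3]; o=-R.T@T[:3,3]
    def f(p,z):
        d=R.T@np.linalg.inv(K)@np.array([p[0],p[1],1]); return (o+d*(z-o[2])/d[2]).round(1)
    return f
def z(u,v,n): return (175+u/6.4,140+v/6.4) if n=="top" else (160+u/6.4,155+v/6.4)
E
python3 - <<'E'
from h import *
t=mk("top");s=mk("side")
T=lambda u,v,h:print("top",u,v,t(z(u,v,"top"),h))
S=lambda u,v,h:print("side",u,v,s(z(u,v,"side"),h))
T(478,272,155);S(496,150,155)
T(500,177,191);T(450,322,191);S(474,56,191);S(524,137,191)
print("handles");T(169,146,86);T(139,232,86);T(120,120,86);T(218,172,86);T(80,225,86);T(198,240,86)
S(182,312,86);S(214,371,86)
print("corners")
for p in((240,60),(672,188),(585,515),(112,370)):T(*p,14)
S(690,390,14);S(265,545,14)
print("tin/gauge");T(530,565,75);T(75,405,13);T(372,490,13); T(560,60,23)
print("pivot");T(345,225,108)
E
```

```text
top 478 272 [566.6  25.4 155. ]
side 496 150 [566.1  30.9 155. ]
top 500 177 [609.4  13.9 191. ]
top 450 322 [534.7  39.7 191. ]
side 474 56 [602.9  12.2 191. ]
side 524 137 [532.2  40.9 191. ]
handles
top 169 146 [649.5 194.2  86. ]
top 139 232 [601.8 210.   86. ]
top 120 120 [664.2 221.2  86. ]
top 218 172 [634.9 167.3  86. ]
top 80 225 [605.8 242.2  86. ]
top 198 240 [597.2 177.9  86. ]
side 182 312 [647.6 197.9  86. ]
side 214 371 [598.5 215.   86. ]
corners
top 240 60 [715.8 161.9  14. ]
top 672 188 [639.6 -85.5  14. ]
top 585 515 [452.4 -33.8  14. ]
top 112 370 [536.1 233.   14. ]
side 690 390 [453.6 -13.7  14. ]
side 265 545 [534.  239.1  14. ]
tin/gauge
top 530 565 [420.   -1.7  75. ]
top 75 405 [516.4 253.7  13. ]
top 372 490 [467.3  86.   13. ]
top 560 60 [712.8 -21.9  23. ]
pivot
top 345 225 [600.9  96.9 108. ]
```

>>> arm_command:
  gripper: [0.7,0.7,0.7,0.7,0.7,0.7,0.7,0.7,0.7,0.7]
  travel:
    - [0.69,-0.47,-0.05]
    - [0.69,-0.47,-0.05]
    - [0.69,-0.47,-0.05]
    - [0.69,-0.47,-0.05]
    - [0.69,-0.47,-0.05]
    - [0.69,-0.47,0]
    - [0.69,-0.47,0]
    - [0.69,-0.47,0]
    - [0.69,-0.47,0]
    - [0.69,-0.47,0]
  rotation:
    - [0,0,0]
    - [0,0,0]
    - [0,0,0]
    - [0,0,0]
    - [0,0,0]
    - [0,0,0]
    - [0,0,0]
    - [0,0,0]
    - [0,0,0]
    - [0,0,0]

```text
t: 1.13
eef_pos: [349.7, -226.0, 241.4]
tool_rot: [0.0, 0.991, 0.134, 0.0]
wrist_force: [0.8, -1.2, -0.4]
opening: 59.8
finger_force: 0.0
```

>>> arm_command:
  gripper: [0.7,0.7,0.7,0.7,0.7,0.7,0.7,0.7,0.7,0.7]
  travel:
    - [0.69,-0.47,0]
    - [0.69,-0.47,0]
    - [0.69,-0.47,0]
    - [0.69,-0.47,0]
    - [0.69,-0.47,0]
    - [0.69,-0.47,0]
    - [0.69,-0.47,0]
    - [0.69,-0.47,0]
    - [0,0,0]
    - [0,0,0]
  rotation:
    - [0,0,0]
    - [0,0,0]
    - [0,0,0]
    - [0,0,0]
    - [0,0,0]
    - [0,0,0]
    - [0,0,0]
    - [0,0,0]
    - [0,0,0]
    - [0,0,0]

```text
t: 1.97
eef_pos: [522.3, -22.7, 240.7]
tool_rot: [-0.0, 0.991, 0.135, -0.0]
wrist_force: [-0.4, -0.4, 0.6]
opening: 59.8
finger_force: 0.0
```

>>> arm_command:
  gripper: [0.7,0.7,0.7,0.7,0.7,0.7,0.7,0.7]
  travel:
    - [0.48,-0.3,0]
    - [0.48,-0.3,0]
    - [0.48,-0.3,0]
    - [0,0,0]
    - [0,0,0.5]
    - [0,0,0.5]
    - [0,0,0]
    - [0,0,0]
  rotation:
    - [0,0,0]
    - [0,0,0]
    - [0,0,0]
    - [0,0,-0.8]
    - [0,0,-0.8]
    - [0,0,-0.8]
    - [0,0,-0.8]
    - [0,0,0]

```text
t: 2.63
eef_pos: [566.7, 25.1, 200.5]
tool_rot: [-0.0, 0.97, 0.244, -0.001]
wrist_force: [-0.7, -0.2, 0.8]
opening: 60.1
finger_force: 0.0
```

```bash
python3 - <<'E'
from bench import bot
import cv2,numpy as np
out=[]
for n,(x,y,w,h) in dict(side=(190,125,90,90),top=(205,140,90,90)).items():
    c=bot.camera(n); im=c["image"][y:y+h,x:x+w,::-1]
    out.append(cv2.resize(im,(396,396),interpolation=cv2.INTER_CUBIC))
cv2.imwrite("pics/c2.png",cv2.convertScaleAbs(np.hstack(out),alpha=1.3,beta=10))
E
```

```text
(no output)
```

View pics/c2.png

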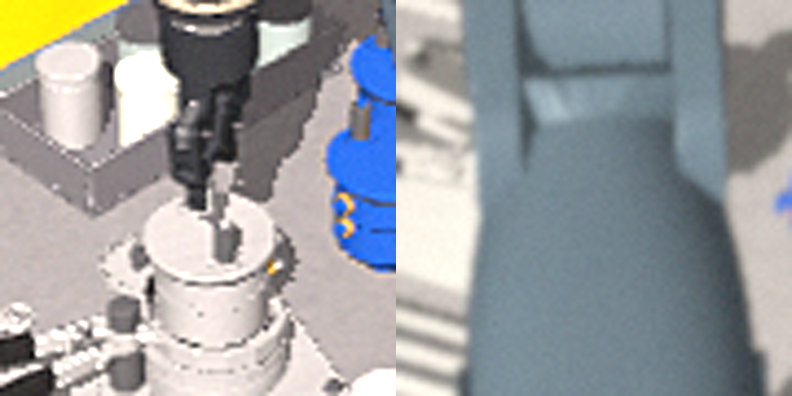

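The side crop shows the pot with one dark post near (195,190) and a light one at (220,190). I need to tell fingers from studs, so I'll overlay projections.

```bash
python3 - <<'E'
from bench import bot
import cv2,numpy as np
c=bot.camera("side"); x,y=205,130; im=c["image"][y:y+60,x:x+60,::-1]
im=cv2.convertScaleAbs(cv2.resize(im,(600,600),interpolation=cv2.INTER_CUBIC),alpha=1.5,beta=15)
K=c["camera_matrix"];T=c["world_to_cam"]
def pr(p):
    q=K@(T[:3,:3]@np.array(p,float)+T[:3,3]); return ((q[0]/q[2]-x)*10,(q[1]/q[2]-y)*10)
P=np.array([566.7,25.1]);d=np.array([.474,-.88])
def m(p,col,l):
    u,v=map(int,pr(p));cv2.circle(im,(u,v),4,col,-1);cv2.putText(im,l,(u+5,v),0,.5,col,1)
m([*P,200],(0,0,255),"tcp")
for s,l in((1,"A"),(-1,"B")):
    m([*(P+s*37*d),200],(0,0,255),l); m([*(P+s*37*d),209],(255,0,255),l+"9")
for p,l in(((602,14),"p"),((534,40),"n")):
    m([*p,191],(0,200,0),l);m([*p,155],(0,200,0),l+"0")
m([568,27,155],(255,0,0),"lid")
cv2.imwrite("pics/c3.png",im)
E
```

```text
(no output)
```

View pics/c3.png

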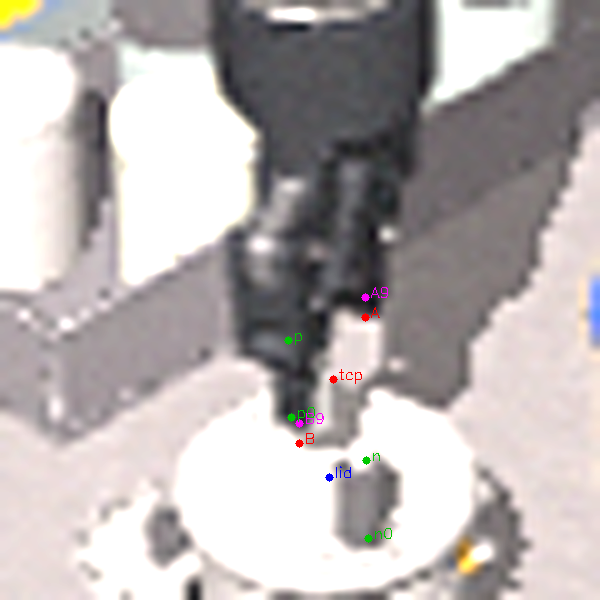

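The overlay agrees with the estimates. The finger tip B projects to about (299,424) and stud n's top to (366,460), so both fingers are clear of the studs. Now I'll lower.

>>> arm_command:
  gripper: [0.7,0.7,0.7,0.7]
  travel:
    - [0.05,-0.02,0.45]
    - [0,0,0.5]
    - [0,0,0]
    - [0,0,0]
  rotation:
    - [0,0,0]
    - [0,0,0]
    - [0,0,0]
    - [0,0,0]

```text
t: 3.12
eef_pos: [568.8, 27.6, 163.5]
tool_rot: [-0.0, 0.97, 0.243, -0.0]
wrist_force: [-0.5, -0.3, -0.1]
opening: 59.8
finger_force: 0.0
```

>>> arm_command:
  gripper: [0.7,0.7,0.7]
  travel:
    - [0,0,0.1]
    - [0,0,0]
    - [0,0,0]
  rotation:
    - [0,0,0]
    - [0,0,0]
    - [0,0,0]

```text
t: 3.37
eef_pos: [569.6, 27.8, 160.1]
tool_rot: [0.0, 0.97, 0.243, 0.001]
wrist_force: [-0.6, 0.3, 0.7]
opening: 59.9
finger_force: 0.0
```

>>> arm_command:
  gripper: [0.7,0.7,0.7]
  travel:
    - [0,0,0.05]
    - [0,0,0]
    - [0,0,0]
  rotation:
    - [0,0,0]
    - [0,0,0]
    - [0,0,0]

```text
t: 3.62
eef_pos: [569.3, 27.8, 157.4]
tool_rot: [0.0, 0.97, 0.244, 0.0]
wrist_force: [-0.1, 0.3, -0.4]
opening: 59.4
finger_force: 0.0
```

>>> arm_command:
  gripper: [0.7,0.7,0.7]
  travel:
    - [0,0,0.05]
    - [0,0,0]
    - [0,0,0]
  rotation:
    - [0,0,0]
    - [0,0,0]
    - [0,0,0]

```text
t: 3.87
eef_pos: [569.1, 27.8, 155.2]
tool_rot: [-0.0, 0.97, 0.244, -0.0]
wrist_force: [-0.6, -1.0, 0.2]
opening: 59.9
finger_force: 0.0
```

>>> arm_command:
  gripper: [0.7,0.7,0.7]
  travel:
    - [0,0,0.04]
    - [0,0,0]
    - [0,0,0]
  rotation:
    - [0,0,0]
    - [0,0,0]
    - [0,0,0]

```text
t: 4.12
eef_pos: [569.2, 27.8, 153.6]
tool_rot: [-0.0, 0.97, 0.244, -0.0]
wrist_force: [0.6, 0.4, 0.6]
opening: 59.8
finger_force: 0.0
```

>>> arm_command:
  gripper: [0.7,0.7,0.7]
  travel:
    - [0,0,0.04]
    - [0,0,0]
    - [0,0,0]
  rotation:
    - [0,0,0]
    - [0,0,0]
    - [0,0,0]

```text
t: 4.37
eef_pos: [569.2, 27.8, 152.0]
tool_rot: [-0.0, 0.97, 0.244, -0.0]
wrist_force: [0.0, -0.7, -0.8]
opening: 60.0
finger_force: 0.0
```

>>> arm_command:
  gripper: [0.7,0.7,0.7]
  travel:
    - [0,0,0.04]
    - [0,0,0]
    - [0,0,0]
  rotation:
    - [0,0,0]
    - [0,0,0]
    - [0,0,0]

```text
t: 4.62
eef_pos: [569.2, 27.8, 150.4]
tool_rot: [-0.0, 0.97, 0.244, -0.0]
wrist_force: [-1.3, -0.1, 1.3]
opening: 59.6
finger_force: 0.0
```

>>> arm_command:
  gripper: [0.7,0.7,0.7]
  travel:
    - [0,0,0.03]
    - [0,0,0]
    - [0,0,0]
  rotation:
    - [0,0,0]
    - [0,0,0]
    - [0,0,0]

```text
t: 4.87
eef_pos: [569.5, 27.9, 149.8]
tool_rot: [0.0, 0.97, 0.244, 0.0]
wrist_force: [-1.5, -0.1, 6.6]
opening: 60.2
finger_force: 3.3
```

>>> arm_command:
  gripper: [0.7,0.7,0.7]
  travel:
    - [0,0,0.03]
    - [0,0,0]
    - [0,0,0]
  rotation:
    - [0,0,0]
    - [0,0,0]
    - [0,0,0]

```text
t: 5.12
eef_pos: [569.9, 28.0, 149.6]
tool_rot: [0.0, 0.97, 0.244, 0.001]
wrist_force: [-4.9, 0.4, 19.2]
opening: 60.0
finger_force: 9.4
```

>>> arm_command:
  gripper: [0.7,0.7,0.7,0.7]
  travel:
    - [0,0,-0.01]
    - [0,0,0]
    - [0,0,0]
    - [0,0,0]
  rotation:
    - [0,0,-0.75]
    - [0,0,-0.75]
    - [0,0,0]
    - [0,0,0]

```text
t: 5.45
eef_pos: [570.0, 27.8, 149.7]
tool_rot: [0.0, 0.956, 0.294, 0.001]
wrist_force: [-1.5, -0.1, 13.8]
opening: 60.0
finger_force: 6.8
```

>>> arm_command:
  gripper: [0.7,0.7,0.7,0.7]
  travel:
    - [0,0,0]
    - [0,0,0]
    - [0,0,0]
    - [0,0,0]
  rotation:
    - [0,0,-0.5]
    - [0,0,-0.5]
    - [0,0,0]
    - [0,0,0]

```text
t: 5.78
eef_pos: [570.1, 27.8, 149.8]
tool_rot: [0.0, 0.945, 0.327, 0.001]
wrist_force: [0.1, -1.0, 13.1]
opening: 59.9
finger_force: 7.0
```

```bash
python3 -c "
from bench import bot
o=bot.observe();print(o['wrist_force'],o['moment'],o['joints'])"
```

```text
[ 0.11130609 -0.9795458  13.06292345] [-0.03792025  0.2191957   0.15844037] [ 4.87754060e-02  3.82007961e-01 -1.13344604e-02  1.17480029e+00
 -1.84555839e-06  2.52329354e+00]
```

>>> arm_command:
  gripper: [0.7,0.7,0.7,0.7]
  travel:
    - [0,0,0]
    - [0,0,0]
    - [0,0,0]
    - [0,0,0]
  rotation:
    - [0,0,-0.5]
    - [0,0,-0.5]
    - [0,0,0]
    - [0,0,0]

```text
t: 6.12
eef_pos: [570.2, 27.8, 149.8]
tool_rot: [0.0, 0.933, 0.36, 0.001]
wrist_force: [-0.2, -0.1, 14.0]
opening: 59.6
finger_force: 7.0
```

>>> arm_command:
  gripper: [0.7,0.7,0.7,0.7]
  travel:
    - [0,0,0]
    - [0,0,0]
    - [0,0,0]
    - [0,0,0]
  rotation:
    - [0,0,-0.5]
    - [0,0,-0.5]
    - [0,0,0]
    - [0,0,0]

```text
t: 6.45
eef_pos: [570.2, 27.8, 149.8]
tool_rot: [0.001, 0.92, 0.392, 0.001]
wrist_force: [-0.4, 0.2, 12.9]
opening: 59.7
finger_force: 6.9
```

```bash
python3 -c "
from bench import bot
o=bot.observe();print(o['wrist_force'],o['moment'],o['joints'][5])"
```

```text
[-0.42541625  0.15680967 12.8789345 ] [-0.15924073  0.09040957  0.15625001] 2.38368595338606
```

>>> arm_command:
  gripper: [0.7,0.7,0.7,0.7]
  travel:
    - [0,0,0]
    - [0,0,0]
    - [0,0,0]
    - [0,0,0]
  rotation:
    - [0,0,-0.5]
    - [0,0,-0.5]
    - [0,0,0]
    - [0,0,0]

```text
t: 6.78
eef_pos: [570.2, 27.7, 149.8]
tool_rot: [0.001, 0.906, 0.424, 0.001]
wrist_force: [-0.7, -1.1, 13.0]
opening: 59.7
finger_force: 7.0
```

>>> arm_command:
  gripper: [0.7,0.7,0.7,0.7]
  travel:
    - [0,0,0]
    - [0,0,0]
    - [0,0,0]
    - [0,0,0]
  rotation:
    - [0,0,-0.5]
    - [0,0,-0.5]
    - [0,0,0]
    - [0,0,0]

```text
t: 7.12
eef_pos: [570.2, 27.7, 149.7]
tool_rot: [0.001, 0.89, 0.456, 0.001]
wrist_force: [-0.9, -0.7, 13.6]
opening: 59.7
finger_force: 7.1
```

```bash
python3 - <<'E'
from bench import bot
import cv2
o=bot.observe();print(o['wrist_force'],o['moment'],o['joints'][5])
c=bot.camera("side"); x,y=205,130; im=c["image"][y:y+60,x:x+60,::-1]
cv2.imwrite("pics/c4.png",cv2.convertScaleAbs(cv2.resize(im,(600,600),interpolation=cv2.INTER_CUBIC),alpha=1.1,beta=15))
E
```

```text
[-0.91971902 -0.73700665 13.55409693] [-0.14384608  0.05103788  0.20128663] 2.24409981502305
```

View pics/c4.png

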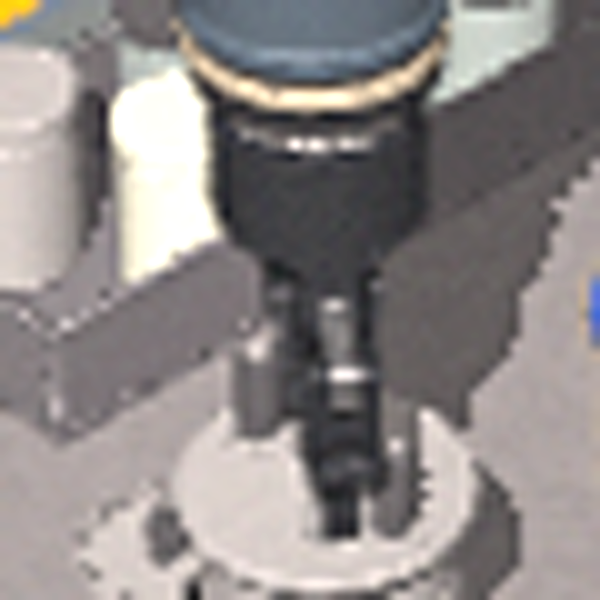

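The crop shows the fingers beside the studs. The studs have moved to bases near (258,430) and (398,525), so the pot is turning with the tool. I'll continue.

>>> arm_command:
  gripper: [0.7,0.7,0.7,0.7]
  travel:
    - [0,0,0]
    - [0,0,0]
    - [0,0,0]
    - [0,0,0]
  rotation:
    - [0,0,-0.5]
    - [0,0,-0.5]
    - [0,0,0]
    - [0,0,0]

```text
t: 7.5
eef_pos: [570.2, 27.7, 149.7]
tool_rot: [0.001, 0.874, 0.486, 0.001]
wrist_force: [0.6, -1.5, 12.0]
opening: 59.9
finger_force: 6.8
```

>>> arm_command:
  gripper: [0.7,0.7,0.7,0.7]
  travel:
    - [0,0,0]
    - [0,0,0]
    - [0,0,0]
    - [0,0,0]
  rotation:
    - [0,0,-0.5]
    - [0,0,-0.5]
    - [0,0,0]
    - [0,0,0]

```text
t: 7.83
eef_pos: [570.1, 27.7, 149.7]
tool_rot: [0.001, 0.856, 0.517, 0.001]
wrist_force: [-0.0, -1.5, 10.8]
opening: 60.0
finger_force: 6.3
```

>>> arm_command:
  gripper: [0.7,0.7,0.7,0.7]
  travel:
    - [0,0,0.008]
    - [0,0,0]
    - [0,0,0]
    - [0,0,0]
  rotation:
    - [0,0,-0.5]
    - [0,0,-0.5]
    - [0,0,0]
    - [0,0,0]

```text
t: 8.17
eef_pos: [570.2, 27.9, 149.3]
tool_rot: [0.001, 0.838, 0.546, 0.001]
wrist_force: [-0.4, 1.6, 11.6]
opening: 59.8
finger_force: 6.0
```

>>> arm_command:
  gripper: [0.7,0.7,0.7,0.7]
  travel:
    - [0,0,0]
    - [0,0,0]
    - [0,0,0]
    - [0,0,0]
  rotation:
    - [0,0,-0.5]
    - [0,0,-0.5]
    - [0,0,0]
    - [0,0,0]

```text
t: 8.5
eef_pos: [569.7, 28.2, 149.0]
tool_rot: [0.0, 0.818, 0.575, 0.001]
wrist_force: [-0.3, 2.8, 8.4]
opening: 59.9
finger_force: 6.0
```

>>> arm_command:
  gripper: [0.7,0.7,0.7]
  travel:
    - [0,0,0.02]
    - [0,0,0]
    - [0,0,0]
  rotation:
    - [0,0,0]
    - [0,0,0]
    - [0,0,0]

```text
t: 8.75
eef_pos: [569.8, 28.2, 148.8]
tool_rot: [0.0, 0.818, 0.575, 0.001]
wrist_force: [-3.6, 3.1, 17.0]
opening: 60.2
finger_force: 11.2
```

>>> arm_command:
  gripper: [0.7,0.7,0.7]
  travel:
    - [0,0,0.015]
    - [0,0,0]
    - [0,0,0]
  rotation:
    - [0,0,-0.4]
    - [0,0,0]
    - [0,0,0]

```text
t: 9.0
eef_pos: [569.7, 27.7, 147.9]
tool_rot: [0.001, 0.81, 0.586, 0.001]
wrist_force: [-2.1, -0.9, 11.3]
opening: 59.7
finger_force: 6.2
```

The foot has dropped by about 1.8 mm. Now I'll press straight down.

>>> arm_command:
  gripper: [0.7,0.7,0.7,0.7]
  travel:
    - [0,0,0.02]
    - [0,0,0]
    - [0,0,0.02]
    - [0,0,0]
  rotation:
    - [0,0,0]
    - [0,0,0]
    - [0,0,0]
    - [0,0,0]

```text
t: 9.33
eef_pos: [569.8, 27.7, 146.1]
tool_rot: [0.001, 0.81, 0.586, 0.001]
wrist_force: [-2.0, -1.2, 11.4]
opening: 60.0
finger_force: 5.5
```

Going down steadily at about 11 N.

>>> arm_command:
  gripper: [0.7,0.7,0.7,0.7,0.7,0.7]
  travel:
    - [0,0,0.025]
    - [0,0,0]
    - [0,0,0.025]
    - [0,0,0]
    - [0,0,0.025]
    - [0,0,0]
  rotation:
    - [0,0,0]
    - [0,0,0]
    - [0,0,0]
    - [0,0,0]
    - [0,0,0]
    - [0,0,0]

```text
t: 9.83
eef_pos: [569.8, 27.8, 143.1]
tool_rot: [0.0, 0.81, 0.586, 0.001]
wrist_force: [-1.5, -1.3, 10.6]
opening: 59.7
finger_force: 5.3
```

>>> arm_command:
  gripper: [0.7,0.7,0.7,0.7,0.7,0.7]
  travel:
    - [0,0,0.025]
    - [0,0,0]
    - [0,0,0.025]
    - [0,0,0]
    - [0,0,0.025]
    - [0,0,0]
  rotation:
    - [0,0,0]
    - [0,0,0]
    - [0,0,0]
    - [0,0,0]
    - [0,0,0]
    - [0,0,0]

```text
t: 10.33
eef_pos: [569.8, 27.8, 140.1]
tool_rot: [0.0, 0.81, 0.586, 0.001]
wrist_force: [-1.1, -0.5, 10.5]
opening: 59.8
finger_force: 5.3
```

>>> arm_command:
  gripper: [0.7,0.7,0.7,0.7,0.7,0.7]
  travel:
    - [0,0,0.025]
    - [0,0,0]
    - [0,0,0.025]
    - [0,0,0]
    - [0,0,0.025]
    - [0,0,0]
  rotation:
    - [0,0,0]
    - [0,0,0]
    - [0,0,0]
    - [0,0,0]
    - [0,0,0]
    - [0,0,0]

```text
t: 10.83
eef_pos: [569.8, 27.8, 137.1]
tool_rot: [0.001, 0.81, 0.586, 0.001]
wrist_force: [-2.1, -0.5, 10.7]
opening: 59.9
finger_force: 5.5
```

>>> arm_command:
  gripper: [0.7,0.7,0.7]
  travel:
    - [0,0,0.02]
    - [0,0,0]
    - [0,0,0]
  rotation:
    - [0,0,0]
    - [0,0,0]
    - [0,0,0]

```text
t: 11.08
eef_pos: [569.8, 27.6, 136.9]
tool_rot: [0.001, 0.81, 0.586, 0.001]
wrist_force: [-5.7, -3.0, 20.6]
opening: 60.1
finger_force: 10.5
```

The pot is home: 13 mm of travel, then a hard stop at 20 N. I'll release, lift, and go over to the handles.

>>> arm_command:
  gripper: [0.7,0.7,0.7,0.7,0.7,0.7]
  travel:
    - [0,0,-0.05]
    - [0,0,0]
    - [0,0,-0.5]
    - [0,0,-0.7]
    - [0,0,-0.7]
    - [0,0,0]
  rotation:
    - [0,0,0]
    - [0,0,0.5]
    - [0,0,0]
    - [0,0,0]
    - [0,0,0]
    - [0,0,0]

```text
t: 11.58
eef_pos: [571.1, 27.9, 218.5]
tool_rot: [0.002, 0.82, 0.572, 0.003]
wrist_force: [0.9, -0.1, 1.4]
opening: 60.0
finger_force: 0.0
```

>>> arm_command:
  gripper: [1,1,1,1,1,1,1,1,1]
  travel:
    - [0.66,0,0]
    - [0.66,0,0]
    - [0.66,0,0]
    - [0.66,0,0]
    - [0.66,0,0]
    - [0.66,0,0]
    - [0.66,0,0]
    - [0,0,0]
    - [0,0,0]
  rotation:
    - [0,0,-0.5]
    - [0,0,0]
    - [0,0,0]
    - [0,0,0]
    - [0,0,0]
    - [0,0,0]
    - [0,0,0]
    - [0,0,0]
    - [0,0,0]

```text
t: 12.33
eef_pos: [627.8, 204.2, 212.5]
tool_rot: [-0.0, 0.81, 0.587, -0.0]
wrist_force: [0.0, -1.1, -0.1]
opening: 85.2
finger_force: 0.0
```

```bash
python3 - <<'E'
from bench import bot
import cv2,numpy as np
o=bot.observe();print(o['eef_pos'],o['tool_rot'])
c=bot.camera("side"); x,y=165,120; im=c["image"][y:y+90,x:x+110,::-1]
im=cv2.convertScaleAbs(cv2.resize(im,(770,630),interpolation=cv2.INTER_CUBIC),alpha=1.1,beta=15)[:600]
K=c["camera_matrix"];T=c["world_to_cam"]
def m(p,col,l):
    q=K@(T[:3,:3]@np.array(p,float)+T[:3,3]);u,v=int((q[0]/q[2]-x)*7),int((q[1]/q[2]-y)*7);cv2.circle(im,(u,v),3,col,-1);cv2.putText(im,l,(u+5,v),0,.5,col,1)
e=o['eef_pos'];d=np.array([.95,-.312])
m(e,(0,0,255),"tcp")
for s in(1,-1): m([*(e[:2]+s*50*d),e[2]+13],(0,0,255),"f"); m([*(e[:2]+s*50*d),74],(255,0,255),"f74")
m([569,27,142],(255,0,0),"lid")
m([648.5,196,86],(0,200,0),"a");m([600,212.5,86],(0,200,0),"b")
cv2.imwrite("pics/c5.png",im)
E
```

```text
[627.83511166 204.21188554 212.54843649] [-9.53017900e-05  8.09508475e-01  5.87108088e-01 -3.36755519e-04]
```

View pics/c5.png

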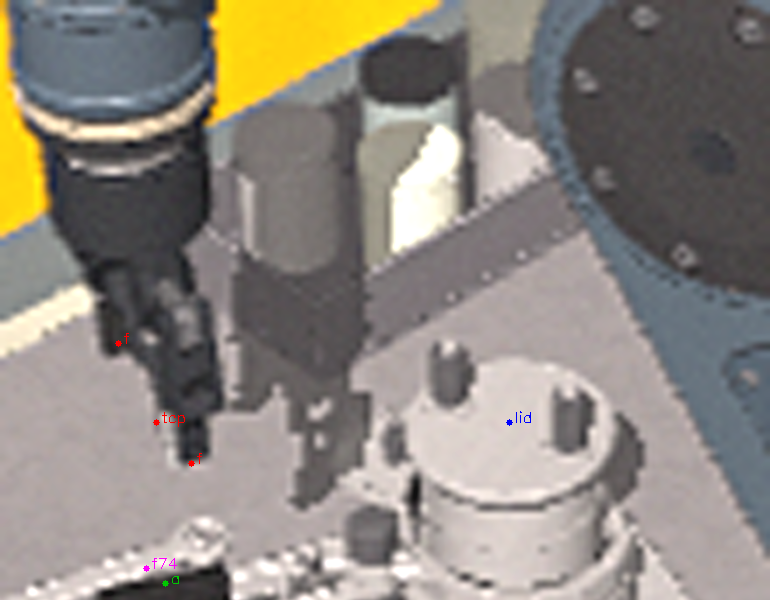

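The pot sits level at the home height: the projected lid point at (509,422) falls on the lid centre. The fingers are above the handles, so I'll descend with a small centring shift.

>>> arm_command:
  gripper: [1,1,1,1,1,1]
  travel:
    - [0,-0.08,0.6]
    - [0,0,0.8]
    - [0,0,0.8]
    - [0,0,0.8]
    - [0,0,0]
    - [0,0,0]
  rotation:
    - [0,0,0]
    - [0,0,0]
    - [0,0,0]
    - [0,0,0]
    - [0,0,0]
    - [0,0,0]

```text
t: 12.88
eef_pos: [623.7, 202.8, 93.1]
tool_rot: [-0.0, 0.81, 0.586, -0.001]
wrist_force: [-0.4, 0.4, 1.3]
opening: 85.5
finger_force: 0.0
```

```bash
python3 - <<'E'
from bench import bot
import cv2,numpy as np
o=bot.observe();print(o['eef_pos'],o['tool_rot'])
out=[]
for n,(x,y,w,h) in dict(side=(160,155,60,70),top=(175,145,60,70)).items():
    c=bot.camera(n);out.append(cv2.resize(c["image"][y:y+h,x:x+w,::-1],(390,455),interpolation=cv2.INTER_CUBIC))
cv2.imwrite("pics/c6.png",cv2.convertScaleAbs(np.hstack(out),alpha=1.3,beta=20))
E
```

```text
[623.74988838 202.77845872  93.10298684] [-3.50146805e-04  8.10346265e-01  5.85949804e-01 -1.27872793e-03]
```

View pics/c6.png

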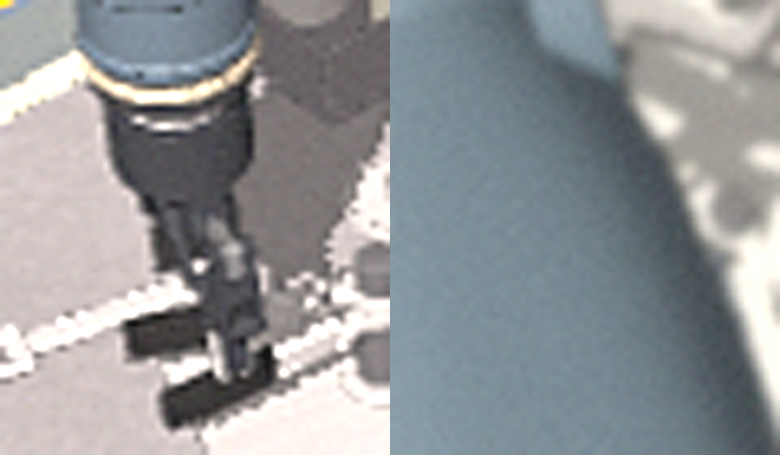

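Left half: the near fingertip at (232,380) is still about 20 mm above handle b, and straight down takes it outside that handle. The top view is hidden by the arm. I'll descend further, watching the force.

>>> arm_command:
  gripper: [1,1,1,1]
  travel:
    - [0.1,0,0.25]
    - [0,0,0.2]
    - [0,0,0]
    - [0,0,0]
  rotation:
    - [0,0,0]
    - [0,0,0]
    - [0,0,0]
    - [0,0,0]

```text
t: 13.32
eef_pos: [625.8, 207.9, 75.1]
tool_rot: [-0.0, 0.81, 0.586, -0.0]
wrist_force: [0.7, 0.2, -0.2]
opening: 85.5
finger_force: 0.0
```

>>> arm_command:
  gripper: [1,1,1,1]
  travel:
    - [0,0,0.1]
    - [0,0,0.1]
    - [0,0,0]
    - [0,0,0]
  rotation:
    - [0,0,0]
    - [0,0,0]
    - [0,0,0]
    - [0,0,0]

```text
t: 13.65
eef_pos: [625.8, 207.8, 67.1]
tool_rot: [-0.0, 0.81, 0.586, -0.0]
wrist_force: [-0.4, -0.0, -0.5]
opening: 85.0
finger_force: 0.0
```

>>> arm_command:
  gripper: [1,1,1,1,1]
  travel:
    - [0,0,0.15]
    - [0,0,0.15]
    - [0,0,0.15]
    - [0,0,0]
    - [0,0,0]
  rotation:
    - [0,0,0]
    - [0,0,0]
    - [0,0,0]
    - [0,0,0]
    - [0,0,0]

```text
t: 14.07
eef_pos: [625.6, 207.7, 48.8]
tool_rot: [-0.0, 0.81, 0.586, -0.001]
wrist_force: [-1.0, 0.0, 1.4]
opening: 85.0
finger_force: 0.0
```

>>> arm_command:
  gripper: [0.8,0.75,0.72,0.7,0.7]
  travel:
    - [0,0,0]
    - [0,0,0]
    - [0,0,0]
    - [0,0,0]
    - [0,0,0]
  rotation:
    - [0,0,0]
    - [0,0,0]
    - [0,0,0]
    - [0,0,0]
    - [0,0,0]

```text
t: 14.48
eef_pos: [629.1, 207.8, 51.6]
tool_rot: [0.002, 0.81, 0.586, 0.003]
wrist_force: [10.6, -4.1, 8.6]
opening: 60.0
finger_force: 7.1
```

>>> arm_command:
  gripper: [0.65,0.6,0.55,0.5,0.48,0.48]
  travel:
    - [0,0,0]
    - [0,0,0]
    - [0,0,0]
    - [0,0,0]
    - [0,0,0]
    - [0,0,0]
  rotation:
    - [0,0,0]
    - [0,0,0]
    - [0,0,0]
    - [0,0,0]
    - [0,0,0]
    - [0,0,0]

```text
t: 14.98
eef_pos: [625.8, 207.9, 49.3]
tool_rot: [-0.0, 0.81, 0.586, -0.0]
wrist_force: [1.1, -0.0, -0.1]
opening: 40.8
finger_force: 0.0
```

>>> arm_command:
  gripper: [0.45,0.42,0.4,0.38,0.36,0.36,0.36]
  travel:
    - [0,0,0]
    - [0,0,0]
    - [0,0,0]
    - [0,0,0]
    - [0,0,0]
    - [0,0,0]
    - [0,0,0]
  rotation:
    - [0,0,0]
    - [0,0,0]
    - [0,0,0]
    - [0,0,0]
    - [0,0,0]
    - [0,0,0]
    - [0,0,0]

```text
t: 15.57
eef_pos: [628.5, 207.1, 50.0]
tool_rot: [0.002, 0.81, 0.586, 0.002]
wrist_force: [17.1, -6.4, -5.9]
opening: 30.6
finger_force: 9.3
```

The clamp has snapped over: there was no force at 40.8 mm, and it is now on its stop. I'll release and lift away.

>>> arm_command:
  gripper: [0.45,0.6,0.8,0.8,0.8,0.8]
  travel:
    - [0,0,0]
    - [0,0,0]
    - [0,0,0]
    - [0,0,0]
    - [0,0,0]
    - [0,0,0]
  rotation:
    - [0,0,0]
    - [0,0,0]
    - [0,0,0]
    - [0,0,0]
    - [0,0,0]
    - [0,0,0]

```text
t: 16.07
eef_pos: [625.9, 207.9, 49.3]
tool_rot: [-0.0, 0.81, 0.586, -0.0]
wrist_force: [-0.0, 0.3, -1.1]
opening: 68.3
finger_force: 0.0
```

>>> arm_command:
  gripper: [0.8,0.8,0.8,0.8,0.8,0.8,0.8,0.8,0.8,0.8]
  travel:
    - [0,0,-0.2]
    - [0,0,-0.4]
    - [0,0,-0.8]
    - [0,0,-0.8]
    - [0,0,-0.8]
    - [0,0,-0.8]
    - [0,0,-0.8]
    - [0,0,-0.5]
    - [0,0,0]
    - [0,0,0]
  rotation:
    - [0,0,0]
    - [0,0,0]
    - [0,0,0]
    - [0,0,0]
    - [0,0,0]
    - [0,0,0]
    - [0,0,0]
    - [0,0,0]
    - [0,0,0]
    - [0,0,0]

```text
t: 16.9
eef_pos: [626.5, 208.1, 254.8]
tool_rot: [0.0, 0.81, 0.586, 0.001]
wrist_force: [0.4, -0.6, -1.5]
opening: 68.3
finger_force: 0.0
```

```bash
python3 - <<'E'
from bench import bot
import cv2
c=bot.camera("side");im=c["image"][145:235,155:275,::-1]
cv2.imwrite("pics/c7.png",cv2.convertScaleAbs(cv2.resize(im,(768,576),interpolation=cv2.INTER_CUBIC),alpha=1.2,beta=15))
E
```

```text
(no output)
```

View pics/c7.png

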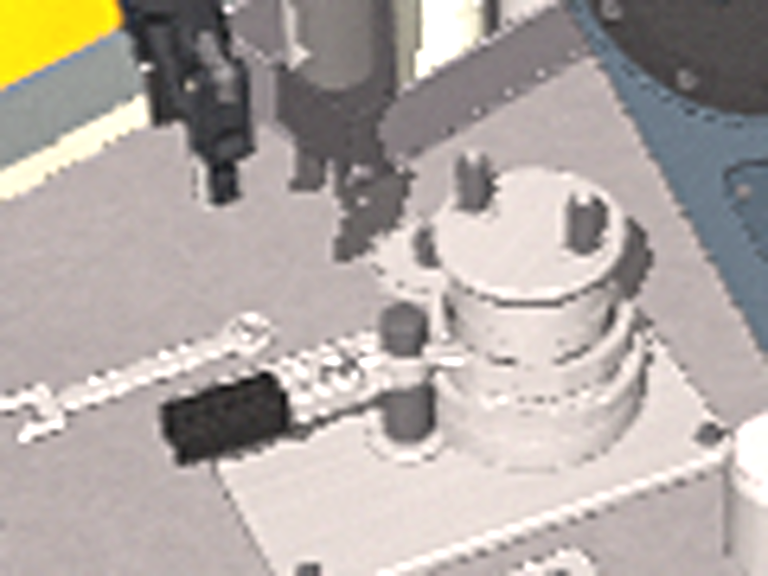

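The handles are together at (225,415) with the clamp shut, the pot is seated level, and the gripper is clear.

```bash
python3 -c "
from bench import bot
print(bot.finish_job())"
```

```text
the job is handed in; nothing more can be done
None
```

The job is handed in at about 17 s: the pot was turned until its foot dropped in and pressed fully home, the clamp snapped shut and stayed shut after release, and the arm touched none of the other things; the hand-in call returned no verdict.

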